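# Weigh out brass buckles on the stall's dial scale

## Robot

A 7-joint arm with a two-finger parallel gripper is mounted at the origin on the work surface. World frame = base frame: x ahead of the robot, y to its left, z up, the work surface at z = 0. Lengths are in mm, angles in rad, forces in N, time in s.
With the tool pointing down it reaches from about 400 to 900 mm from the base axis. Payload 5.6 kg.
Tool frame: the origin (TCP) lies at the very end of the fingers, on their centre line; the grasp point (between the pads) lies 19 mm behind it (bot.grip_point_offset is the distance from the TCP to the grasp point, in mm); z points along the fingers, y is the line along which they close (so a half turn about z gives the same grasp; the last joint's range is limited). The gripper opens to 92 mm and grips with 3 to 60 N. Pads are 20 mm wide; open, the fingers measure 128 mm over their backs; the gripper's body (75 mm by 189 mm) begins 69 mm behind the grasp point.
Start: joints at [1.254, 0.468, -0.012, 1.603, 0.006, 1.071, -0.056], TCP at [175.712, -625.807, 214.592] pointing down, gripper open.
Joint ranges: [-2.53, 2.53], [-0.31, 2.02], [-1.57, 1.55], [0.28, 2.44], [-1.29, 4.43], [0.15, 1.84], [-2.92, 2.92]. Speed limits (rad/s): [2.57, 2.57, 3.14, 3.14, 3.14, 3.14, 3.14].

## Interface

Orientations are given as a rotation vector (axis times angle).
In Python, from bench import bot gives the robot as it stands.
- The arm moves only by the tool step_arm, never from a script. Its argument "commands" is a list of rows, each an object with "slide": the shift along the tool's x, y, z in mm, a list of three; "twist": the turn about the tool's z in rad. In form: [{"slide": [tx, ty, tz], "twist": twist}, ...]. A call has 1 to 10 rows; each row shifts and turns the commanded pose from where the row before left it, along the tool's axes as they then stand; what a row does not reach is not made up. A row lasts 1/12 s, in which the tool goes at most 41.7 mm and 7.16 degrees, less where a joint would pass 70% of its speed; a pose out of reach is approached as far as the arm can. A call is refused whole if a number of a shift passes 41.7 or a number of a turn 0.125, either way. A call with a gripper value outside its range is refused whole. "grip" is the closure in counts, from 0 (fully open) to 255 (shut), set as the call begins (left out, the last holds). The fingers move at their own pace and stop on an object; the grip force is fixed at half the most. Time passes only in rows, so rows that do not move let the fingers close. It gives the time, the measured TCP pose, the force, the opening and the grip force at its end, in the units of the state.
- bot.observe(): the state, without advancing time (a new reading comes with each control period).
- bot.read_camera(name): name is "side" or "top" or "wrist"; returns a dict with "image" (420x560x3 uint8, red, green, blue), "camera_matrix" (3x3 intrinsics, pixels), "R" (3x3) and "t" (3): a world point X has camera coordinates R X + t; the wrist camera has in their place "T_tool_cam" (4x4, takes a point from camera to tool coordinates, whose origin is the TCP and whose axes are the flange's). Camera axes: x right, y down, z forward; pixel columns grow to the right and rows downward; lengths in mm; the calibration is good to about 2 mm. The wrist camera is an equidistant fisheye: a pixel r from the principal point sees the ray r / f radians off the axis. A picture is of the moment at which its call begins: read the wrist's pose just before it. There is no depth.
- bot.finish_job(): hands the job in; it is judged then, once.
The state is a dict: "t": time; "joint_pos": joint angles; "joint_vel": joint speeds; "joint_efforts": joint torques, N m; "eef_pos": TCP position; "tcp_rot": TCP orientation; "force": force on the tool from outside, world axes, zero at the start; "wrist_torque": the same for the moment, N m; "finger_gap": finger opening in mm; "grip_force": force on a finger pad.
Only numpy, scipy, OpenCV 4.12 (cv2) and the standard library are available. Lean on these libraries where they do the work, as an engineer would, in place of code of your own. Each camera call takes 0.05 s, during which the arm holds its last target. There are 200 camera calls.

## Task

Add the rectangular brass buckles to the tray of the dial scale, one by one, on top of what already lies in it, until the needle comes to rest inside the dark band of the dial. Then stop: a buckle that is not needed stays where it lies on the counter, and nothing else goes in the tray. Set each one down without leaning on the tray.

Things in the scene. Friction and masses are not known exactly. Their poses are not given: they have to be found in the camera images.
- buckle_a: open rectangular brass strap buckle with a crossbar, flat on the counter to the robot's right; 40 mm long (x), 28 mm wide (y), 10 mm thick, about 50 g. Origin: centre of its underside, z up. Grasp across the 28 mm. Its spot is swapped among three with its twin and a round brass ring (36 mm across), a bystander
- buckle_b: open rectangular brass strap buckle with a crossbar, flat on the counter to the robot's right; 40 mm long (x), 28 mm wide (y), 10 mm thick, about 50 g. Origin: centre of its underside, z up. Grasp across the 28 mm. Its spot is swapped among three with its twin and a round brass ring (36 mm across), a bystander
- tray_in (a point): centre of the floor (upper face) of the scale's steel tray, sinks with it; 105 mm above the counter when empty. x to the dial, y to the small ledge. Tray 170 (x) by 150 mm (y), rim 7.5 mm high. A knobbed brass weight (40 or 90 g, up to 27 mm across, 29 tall) stands in it at y +45 mm; the -y half is free. The other weight is on the ledge at y +118 mm, 92 mm up. The fixed scale varies in place and turn
- tray (a joint): how far the sprung tray has sunk, m: 0 empty, 0.040 at its stop, 1 mm per 5 g of load, weight included; settles in about 1 s. The needle on the sloping white dial turns 7.5 degrees clockwise per mm from lower left; ticks every 25 g; the dark band (upper right) is 0.025 to 0.031, 125 to 155 g. One buckle or both are needed, depending on the weight in the tray
There are look-alikes about, which are no part of the job. What is shaped like the buckle_a but pink is not meant.

How it is judged:
By the outcome, as a careful person would: the job done as asked, in the order asked, and still so for the second after the job is handed in, with the robot touching nothing.
It also fails if it takes over 64 s, if anything falls off the work surface, if the arm or the gripper's body presses on something with over 40 N, if the wrist force passes 120 N, or if a joint passes its speed limit or range.

## Working session

There is one attempt and no reset: what is moved stays moved. The work goes in short steps, Python scripts to look and compute and a tool call to move; the robot and the scene stay as the last step left them, time stands still between calls to the robot, and variables do not carry over. Pictures are saved under pics/ and viewed, at most 10 in all, crops included, and the job is handed in when it is done.

Besides the shell and the picture viewer there is one more tool, called after "Request:" by a JSON object that holds its "method" and its "body", one argument or row to a line. step_arm: Moves the arm, as the interface text tells. Its arguments: {"type":"object","properties":{"commands":{"type":"array","items":{"type":"object","properties":{"slide":{"type":"array","items":{"type":"number"}},"twist":{"type":"number"}}}},"grip":{"type":"number"}},"required":["commands"]}

```bash
mkdir -p pics; cat > h.py <<'E'
import numpy as np, cv2
from bench import bot
from scipy.spatial.transform import Rotation as Rot
def cam(n,save=None):
    s=bot.observe(); c=bot.read_camera(n); c['s']=s
    if save: cv2.imwrite('pics/'+save,c['image'][:,:,::-1])
    return c
def ray(c,u,v):
    K=np.array(c['camera_matrix'])
    if 'R' in c:
        R=np.array(c['R']);t=np.array(c['t']); d=np.linalg.inv(K)@[u,v,1.]
        return -R.T@t, R.T@d
    x=(u-K[0,2])/K[0,0]; y=(v-K[1,2])/K[1,1]; r=np.hypot(x,y)
    d=np.array([x/r*np.sin(r),y/r*np.sin(r),np.cos(r)]) if r>0 else np.array([0,0,1.])
    T=np.array(c['T_tool_cam']); W=Rot.from_rotvec(c['s']['tcp_rot']).as_matrix()
    return np.array(c['s']['eef_pos'])+W@T[:3,3], W@T[:3,:3]@d
def onz(c,u,v,z):
    o,d=ray(c,u,v); return o+d*(z-o[2])/d[2]
E
python3 - <<'E'
from h import *
ims=[cam(n) for n in('top','side','wrist')]
cv2.imwrite('pics/a.png',ims[0]['image'][:,:,::-1]);cv2.imwrite('pics/b.png',ims[1]['image'][:,:,::-1]);cv2.imwrite('pics/c.png',ims[2]['image'][:,:,::-1])
s=bot.observe();print(s['eef_pos'],Rot.from_rotvec(s['tcp_rot']).as_matrix().round(3),s['t'],s['finger_gap'],bot.grip_point_offset)
for c in ims[:2]: print(-np.array(c['R']).T@c['t'])
E
```

```text
[ 175.57776683 -625.39417877  213.86598583] [[ 0.963  0.27  -0.   ]
 [ 0.27  -0.963  0.001]
 [-0.    -0.001 -1.   ]] 0.15 91.89097191965213 18.700000000000003
[ 471.78389244  -61.59038615 1015.69759836]
[ 418.44042193 -597.08887555  688.30938834]
```

View pics/a.png

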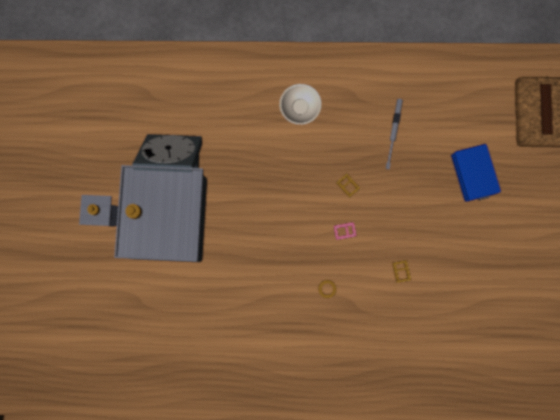

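View pics/b.png

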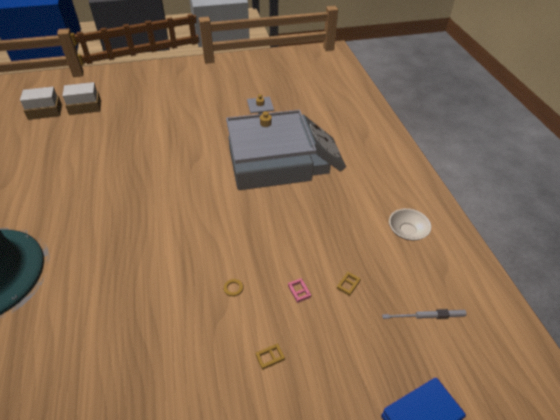

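View pics/c.png

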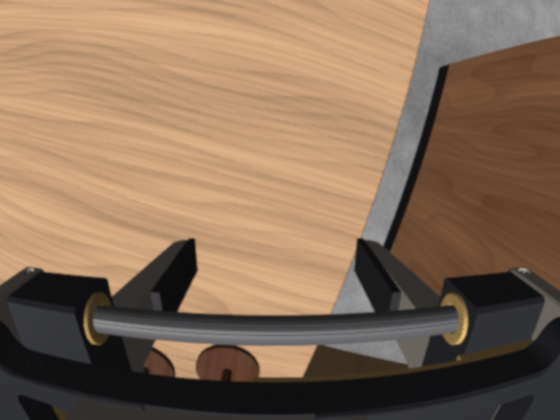

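The top view shows buckles at about (348,186) and (401,271), the ring at (327,288), the pink look-alike at (345,231) and the tray centred at (162,214) with its weight at (134,211). The side view agrees, and the wrist view sees only bare counter.

```bash
python3 - <<'E'
from h import *
T=cam('top');S=cam('side')
def brass(im):
    h=cv2.cvtColor(im,cv2.COLOR_RGB2HSV); return cv2.inRange(h,(18,150,60),(32,255,255))
for n,c,b in(('top',T,(290,160,430,310)),('side',S,(200,250,380,385))):
    m=brass(c['image']); k=np.zeros_like(m); k[b[1]:b[3],b[0]:b[2]]=m[b[1]:b[3],b[0]:b[2]]
    k=cv2.morphologyEx(k,cv2.MORPH_CLOSE,np.ones((3,3)))
    for ct in cv2.findContours(k,cv2.RETR_EXTERNAL,2)[0]:
        if cv2.contourArea(ct)<60: continue
        P=np.array([onz(c,*p[0],9)[:2] for p in ct],np.float32)
        print(n,ct.mean((0,1)).round(),cv2.minAreaRect(P))
for nm,u,v,z in(('tray c1',122,167,100),('c2',204,167,100),('c3',202,261,100),('c4',117,258,100),('wt',134,211,110),('ledge',94,210,105)):
    print(nm,onz(T,u,v,z).round(1))
a=cv2.resize(T['image'][125:270,75:215],None,fx=3.5,fy=3.5,interpolation=2)
b=cv2.resize(S['image'][90:195,220:350],None,fx=2.2,fy=2.2,interpolation=2)
o=np.zeros((520,790,3),np.uint8);o[:a.shape[0],:a.shape[1]]=a[:520];o[:b.shape[0],500:500+b.shape[1]]=b
cv2.imwrite('pics/d.png',o[:,:,::-1])
E
```

```text
top [328. 290.] ((443.4231872558594, -130.74391174316406), (30.784595489501953, 31.028688430786133), 1.0132149457931519)
top [402. 272.] ((480.5282897949219, -274.92431640625), (38.574127197265625, 27.287927627563477), 12.747000694274902)
top [349. 184.] ((648.573486328125, -169.9899444580078), (39.84267044067383, 27.700532913208008), 40.68149948120117)
side [269. 356.] ((481.5020446777344, -274.825439453125), (39.26746368408203, 28.74307632446289), 11.339828491210938)
side [234. 287.] ((445.2189636230469, -133.87353515625), (31.726318359375, 33.161617279052734), 29.961130142211914)
side [349. 283.] ((648.8308715820312, -170.40255737304688), (41.887184143066406, 27.104991912841797), 41.081153869628906)
tray c1 [660.1 250.6 100. ]
c2 [661.9 100.4 100. ]
c3 [491.5  98.5 100. ]
c4 [494.3 251.6 100. ]
wt [578.4 221.7 110. ]
ledge [579.7 295.9 105. ]
```

View pics/d.png

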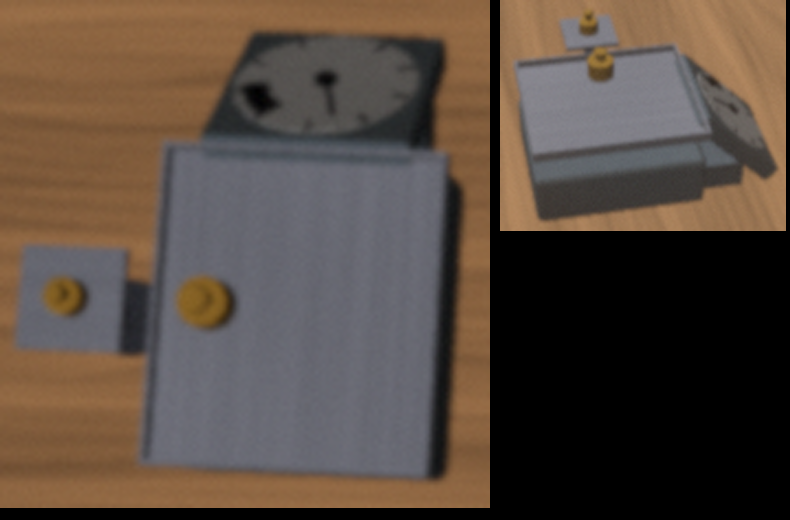

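Tray (577,175), turned by almost nothing. The needle is about 135° from its zero and the tray weight is the larger one, so it is 90 g and one buckle should be enough. I'll take the one at (481,-275), long axis about 12°.

Request:
{"method": "step_arm", "body": {
  "commands": [
    {"slide":[30,-20,0]},
    {"slide":[30,-20,0]},
    {"slide":[30,-20,0]},
    {"slide":[30,-20,0]},
    {"slide":[30,-20,0]},
    {"slide":[30,-20,0]},
    {"slide":[30,-20,0]},
    {"slide":[30,-20,0]},
    {"slide":[30,-20,0]},
    {"slide":[30,-20,0]}
  ],
  "grip": 60
}}

```text
invalid input at $.commands[0]: expected keys slide, twist
```

Request:
{"method": "step_arm", "body": {
  "commands": [
    {"slide":[30,-18,10],"twist":0.06},
    {"slide":[30,-18,20]},
    {"slide":[28,-18,20]},
    {"slide":[0,0,10]},
    {"slide":[0,0,0]},
    {"slide":[0,0,0]}
  ]
}}

```text
invalid input at $.commands[1]: expected keys slide, twist
```

```bash
cat > w.py <<'E'
from h import *
import sys
C=cam('wrist',sys.argv[1]); s=C['s']; W=Rot.from_rotvec(s['tcp_rot']).as_matrix()
print(s['t'],np.round(s['eef_pos'],1),s['finger_gap'],s['force'],'toolx',W[:,0].round(3),'tooly',W[:,1].round(3))
h=cv2.cvtColor(C['image'],cv2.COLOR_RGB2HSV);k=cv2.inRange(h,(18,130,60),(32,255,255))
k=cv2.morphologyEx(k,cv2.MORPH_CLOSE,np.ones((5,5)))
for ct in cv2.findContours(k,cv2.RETR_EXTERNAL,2)[0]:
    if cv2.contourArea(ct)<400: continue
    P=np.array([onz(C,*p[0],9)[:2] for p in ct],np.float32); r=cv2.minAreaRect(P)
    print(ct.mean((0,1)).round(),cv2.contourArea(ct),r,'tool',(W.T@np.r_[np.array(r[0])-s['eef_pos'][:2],0]).round(1))
E
python3 w.py e.png
```

```text
0.25 [ 175.6 -625.6  214.2] 91.9818885511726 [-0.61310236 -0.03630008  0.68499781] toolx [ 0.963  0.27  -0.   ] tooly [ 0.27  -0.963 -0.001]
[456. 317.] 405.5 ((52.70064926147461, -950.0825805664062), (109.99323272705078, 41.67188262939453), 33.57451248168945) tool [-2.061e+02  2.792e+02 -2.000e-01]
```

View pics/e.png

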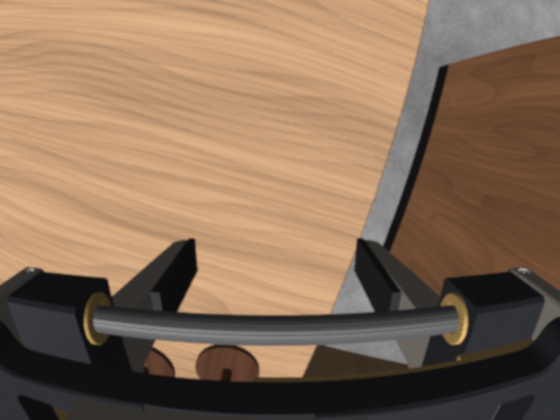

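Unmoved: both calls were refused because every row needs a twist. The picture is the same as before.

Request:
{"method": "step_arm", "body": {
  "commands": [
    {"slide":[30,-20,0],"twist":0},
    {"slide":[30,-20,0],"twist":0},
    {"slide":[30,-20,0],"twist":0},
    {"slide":[30,-20,0],"twist":0},
    {"slide":[30,-20,0],"twist":0},
    {"slide":[30,-20,0],"twist":0},
    {"slide":[30,-20,0],"twist":0},
    {"slide":[30,-20,0],"twist":0},
    {"slide":[30,-20,0],"twist":0},
    {"slide":[30,-20,0],"twist":0}
  ],
  "grip": 60
}}

```text
t: 1.13
eef_pos: [411.3, -350.7, 214.8]
tcp_rot: [3.112, 0.428, 0.0]
force: [0.4, -1.3, 0.6]
finger_gap: 70.5
grip_force: 0.0
```

Request:
{"method": "step_arm", "body": {
  "commands": [
    {"slide":[30,-18,10],"twist":0.06},
    {"slide":[30,-18,20],"twist":0},
    {"slide":[28,-18,20],"twist":0},
    {"slide":[0,0,10],"twist":0},
    {"slide":[0,0,0],"twist":0},
    {"slide":[0,0,0],"twist":0}
  ]
}}

```text
t: 1.63
eef_pos: [482.8, -279.8, 154.1]
tcp_rot: [-3.123, -0.334, 0.003]
force: [-0.6, 0.3, 0.9]
finger_gap: 70.5
grip_force: 0.0
```

```bash
python3 w.py f.png
```

```text
1.6333 [ 482.8 -279.8  154.1] 70.46540131628356 [-0.58569503  0.2698343   0.85290009] toolx [ 0.977  0.212 -0.002] tooly [ 0.212 -0.977 -0.   ]
[134. 201.] 610.5 ((446.5502014160156, -132.271484375), (31.994342803955078, 32.694156646728516), 56.7166748046875) tool [-4.200e+00 -1.518e+02  1.000e-01]
[266. 195.] 932.5 ((481.5155334472656, -273.4775390625), (37.89535140991211, 25.651098251342773), 12.448888778686523) tool [ 0.1 -6.4  0. ]
[202.  19.] 860.0 ((648.7413940429688, -169.6062774658203), (42.11998748779297, 26.699472427368164), 41.492942810058594) tool [185.5 -72.5  -0.3]
```

View pics/f.png

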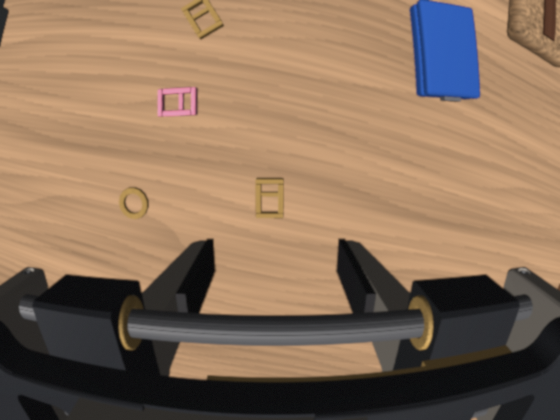

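The wrist view shows the buckle at (266,195), aligned with the fingers and about 6 mm off along tool y. The ring (134,201) and pink look-alike (177,101) are well clear.

Request:
{"method": "step_arm", "body": {
  "commands": [
    {"slide":[0,-3,25],"twist":0},
    {"slide":[0,-3,30],"twist":0},
    {"slide":[0,0,30],"twist":0},
    {"slide":[0,0,30],"twist":0},
    {"slide":[0,0,20],"twist":0},
    {"slide":[0,0,8],"twist":0},
    {"slide":[0,0,5],"twist":0},
    {"slide":[0,0,3],"twist":0},
    {"slide":[0,0,0],"twist":0}
  ]
}}

```text
t: 2.43
eef_pos: [482.7, -274.4, 4.5]
tcp_rot: [3.123, 0.333, 0.002]
force: [0.4, 0.0, 0.4]
finger_gap: 70.3
grip_force: 0.0
```

Request:
{"method": "step_arm", "body": {
  "commands": [
    {"slide":[0,0,0],"twist":0},
    {"slide":[0,0,0],"twist":0},
    {"slide":[0,0,0],"twist":0},
    {"slide":[0,0,0],"twist":0},
    {"slide":[0,0,0],"twist":0},
    {"slide":[0,0,0],"twist":0},
    {"slide":[0,0,0],"twist":0},
    {"slide":[0,0,0],"twist":0}
  ],
  "grip": 230
}}

```text
t: 3.1
eef_pos: [482.3, -273.4, 3.7]
tcp_rot: [3.124, 0.335, -0.0]
force: [0.1, 0.8, 1.4]
finger_gap: 27.8
grip_force: 30.0
```

Request:
{"method": "step_arm", "body": {
  "commands": [
    {"slide":[0,0,-10],"twist":0},
    {"slide":[0,0,-25],"twist":0},
    {"slide":[0,0,-35],"twist":0},
    {"slide":[0,0,-35],"twist":0},
    {"slide":[0,0,-35],"twist":0},
    {"slide":[0,0,-30],"twist":0},
    {"slide":[0,0,-15],"twist":0},
    {"slide":[5,-10,0],"twist":0},
    {"slide":[10,-22,0],"twist":0},
    {"slide":[15,-32,0],"twist":0}
  ]
}}

```text
t: 3.93
eef_pos: [496.8, -205.8, 188.1]
tcp_rot: [3.124, 0.326, -0.002]
force: [-0.5, -0.0, -0.1]
finger_gap: 27.3
grip_force: 30.0
```

Request:
{"method": "step_arm", "body": {
  "commands": [
    {"slide":[15,-32,0],"twist":0},
    {"slide":[15,-32,0],"twist":0},
    {"slide":[15,-32,0],"twist":0},
    {"slide":[15,-32,0],"twist":0},
    {"slide":[15,-32,0],"twist":0},
    {"slide":[15,-32,0],"twist":0},
    {"slide":[15,-32,0],"twist":0},
    {"slide":[15,-32,0],"twist":0},
    {"slide":[15,-32,0],"twist":0},
    {"slide":[15,-32,0],"twist":0}
  ]
}}

```text
t: 4.77
eef_pos: [575.5, 142.4, 187.3]
tcp_rot: [3.124, 0.336, -0.004]
force: [0.3, -0.2, 0.4]
finger_gap: 27.5
grip_force: 30.0
```

Request:
{"method": "step_arm", "body": {
  "commands": [
    {"slide":[0,0,0],"twist":-0.12},
    {"slide":[0,0,0],"twist":-0.12},
    {"slide":[0,0,0],"twist":-0.12},
    {"slide":[0,0,0],"twist":-0.12},
    {"slide":[0,0,0],"twist":-0.12},
    {"slide":[0,0,0],"twist":-0.12},
    {"slide":[0,0,0],"twist":-0.12},
    {"slide":[0,0,0],"twist":-0.12},
    {"slide":[0,0,0],"twist":-0.12},
    {"slide":[0,0,0],"twist":-0.12}
  ]
}}

```text
t: 5.6
eef_pos: [575.4, 140.7, 187.3]
tcp_rot: [-2.381, -2.048, 0.003]
force: [0.0, 0.1, -0.5]
finger_gap: 27.6
grip_force: 30.0
```

Request:
{"method": "step_arm", "body": {
  "commands": [
    {"slide":[0,0,0],"twist":-0.12},
    {"slide":[0,0,0],"twist":-0.04},
    {"slide":[0,0,0],"twist":0},
    {"slide":[0,0,0],"twist":0}
  ]
}}

```text
t: 5.93
eef_pos: [575.8, 140.4, 187.6]
tcp_rot: [-2.218, -2.223, 0.002]
force: [0.8, -0.2, -0.4]
finger_gap: 27.2
grip_force: 30.0
```

```bash
python3 - <<'E'
from h import *
s=bot.observe();print(Rot.from_rotvec(s['tcp_rot']).as_matrix().round(3))
C=cam('wrist','g.png')
E
```

```text
[[-0.002  1.    -0.002]
 [ 1.     0.002  0.   ]
 [ 0.    -0.002 -1.   ]]
```

View pics/g.png

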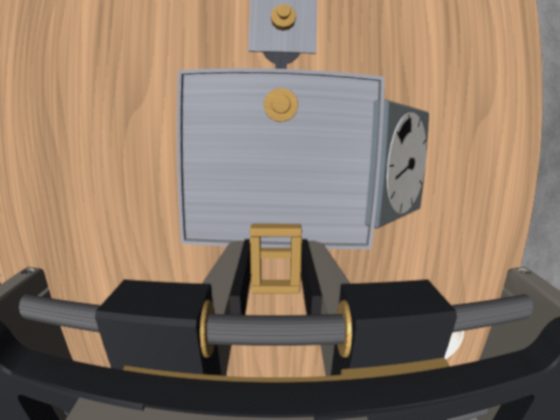

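The wrist view shows the buckle held squarely at (275,258). The tray's front rim is at row 244, its weight at (281,104), and the needle points about straight up on the dial, so 90 g. I'll check the tray edges by ray.

```bash
python3 - <<'E'
from h import *
C=cam('wrist')
for p in((275,244),(180,72),(383,80),(371,246),(181,243)): print(onz(C,*p,94).round(1))
print(onz(C,281,104,115).round(1))
E
```

```text
[575.5 111.2  94. ]
[497.5 258.8  94. ]
[664.5 253.   94. ]
[661.5 108.4  94. ]
[491.6 111.1  94. ]
[579.9 228.  115. ]
```

Request:
{"method": "step_arm", "body": {
  "commands": [
    {"slide":[4,0,15],"twist":0},
    {"slide":[4,0,20],"twist":0},
    {"slide":[0,0,20],"twist":0},
    {"slide":[0,0,15],"twist":0},
    {"slide":[0,0,8],"twist":0},
    {"slide":[0,0,6],"twist":0},
    {"slide":[0,0,5],"twist":0},
    {"slide":[0,0,0],"twist":0},
    {"slide":[0,0,0],"twist":0}
  ]
}}

```text
t: 6.78
eef_pos: [577.0, 148.2, 100.0]
tcp_rot: [2.218, 2.224, 0.001]
force: [-0.0, -0.1, -0.6]
finger_gap: 27.2
grip_force: 30.0
```

Request:
{"method": "step_arm", "body": {
  "commands": [
    {"slide":[0,0,2],"twist":0},
    {"slide":[0,0,1],"twist":0},
    {"slide":[0,0,1],"twist":0},
    {"slide":[0,0,0],"twist":0},
    {"slide":[0,0,0],"twist":0}
  ]
}}

```text
t: 7.2
eef_pos: [576.8, 148.0, 95.7]
tcp_rot: [2.218, 2.224, 0.0]
force: [-0.3, 0.3, 0.2]
finger_gap: 27.6
grip_force: 30.0
```

Request:
{"method": "step_arm", "body": {
  "commands": [
    {"slide":[0,0,1],"twist":0},
    {"slide":[0,0,1],"twist":0},
    {"slide":[0,0,1],"twist":0},
    {"slide":[0,0,0],"twist":0},
    {"slide":[0,0,0],"twist":0}
  ]
}}

```text
t: 7.62
eef_pos: [576.6, 148.0, 92.4]
tcp_rot: [-2.218, -2.225, 0.0]
force: [-0.4, 0.1, -1.1]
finger_gap: 27.5
grip_force: 30.0
```

Request:
{"method": "step_arm", "body": {
  "commands": [
    {"slide":[0,0,0],"twist":0},
    {"slide":[0,0,0],"twist":0},
    {"slide":[0,0,0],"twist":0},
    {"slide":[0,0,0],"twist":0},
    {"slide":[0,0,-5],"twist":0},
    {"slide":[0,0,-15],"twist":0},
    {"slide":[0,0,-30],"twist":0},
    {"slide":[0,0,-30],"twist":0},
    {"slide":[0,0,-30],"twist":0}
  ],
  "grip": 130
}}

```text
t: 8.37
eef_pos: [576.4, 148.2, 204.0]
tcp_rot: [-2.217, -2.225, 0.0]
force: [0.4, -0.2, -0.2]
finger_gap: 45.4
grip_force: 0.0
```

Request:
{"method": "step_arm", "body": {
  "commands": [
    {"slide":[-30,0,-10],"twist":0},
    {"slide":[-35,0,0],"twist":0},
    {"slide":[-35,0,0],"twist":0},
    {"slide":[-35,0,0],"twist":0},
    {"slide":[-35,0,0],"twist":0},
    {"slide":[-35,0,0],"twist":0},
    {"slide":[-20,0,0],"twist":0},
    {"slide":[0,0,0],"twist":0},
    {"slide":[0,0,0],"twist":0},
    {"slide":[0,0,0],"twist":0}
  ]
}}

```text
t: 9.2
eef_pos: [577.4, -75.6, 212.9]
tcp_rot: [-2.217, -2.226, -0.001]
force: [-0.5, 0.3, 0.3]
finger_gap: 45.1
grip_force: 0.0
```

Request:
{"method": "step_arm", "body": {
  "commands": [
    {"slide":[0,0,0],"twist":0},
    {"slide":[0,0,0],"twist":0},
    {"slide":[0,0,0],"twist":0},
    {"slide":[0,0,0],"twist":0},
    {"slide":[0,0,0],"twist":0},
    {"slide":[0,0,0],"twist":0},
    {"slide":[0,0,0],"twist":0},
    {"slide":[0,0,0],"twist":0},
    {"slide":[0,0,0],"twist":0},
    {"slide":[0,0,0],"twist":0}
  ]
}}

```text
t: 10.03
eef_pos: [577.3, -77.0, 212.6]
tcp_rot: [-2.218, -2.225, 0.0]
force: [-0.4, -0.4, -0.7]
finger_gap: 44.9
grip_force: 0.0
```

```bash
python3 - <<'E'
from h import *
T=cam('top');S=cam('side')
a=cv2.resize(T['image'][125:270,75:215],None,fx=3.5,fy=3.5,interpolation=2)
b=cv2.resize(S['image'][90:195,220:350],None,fx=2.2,fy=2.2,interpolation=2)
o=np.zeros((520,790,3),np.uint8);o[:a.shape[0],:a.shape[1]]=a[:520];o[:b.shape[0],500:500+b.shape[1]]=b
cv2.imwrite('pics/i.png',o[:,:,::-1])
E
```

```text
(no output)
```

View pics/i.png

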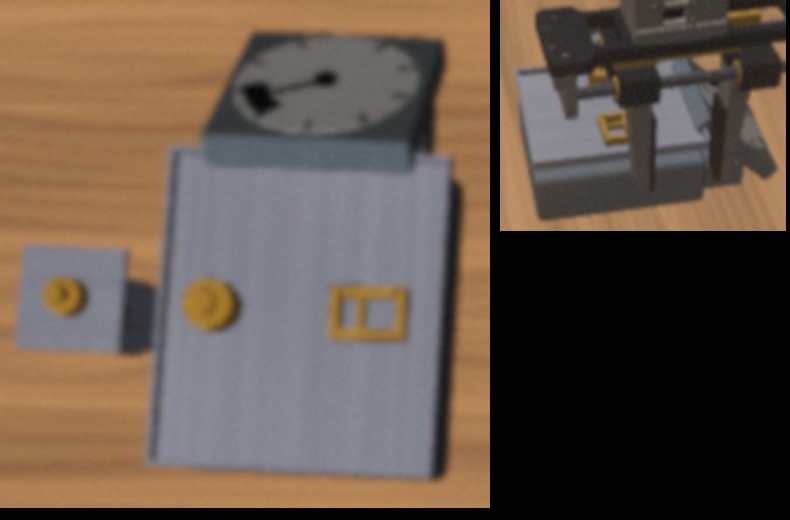

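The buckle lies flat in the tray at (369,313) of the crop, the weight stands undisturbed at (210,304), and the needle points straight into the dark band at (260,97). One buckle was enough.

```bash
python3 -c "
from bench import bot
print(bot.finish_job())"
```

```text
the job is handed in; nothing more can be done
None
```

I set one buckle in the tray, the needle rests inside the dark band, the second buckle stays on the counter, and the job is handed in.

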